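Gauge two spindle sleeves, then hold the wheel-housing flap open

TASK

Sort the two steel sleeves for the roughing spindle: the one whose bore goes over the gauge pin belongs on the pin, pushed fully down, and the one whose bore is too tight belongs standing flat in the grey reject tray. Then lift the sprung flap of the wheel housing and hold it open at 40 degrees so that the fitter can reach the spindle; it falls shut if let go, so the program finishes while the gripper is still holding it there. Leave the shoe last, the glue jar and the wrench where they are.

Things in the scene. Friction and masses are not known exactly. Their poses are not given: they have to be found in the camera images.
- sleeve_wide: Plain steel sleeve, a short upright tube: 46 mm outside diameter, 45 mm tall, bore 24.4 mm right through, about 0.16 kg. This is the one that goes over the gauge pin. Origin: centre of its underside, z up along the bore. It starts standing on the table beside its twin; which of the two stands on which side varies.
- sleeve_narrow: Plain steel sleeve of the same outside (46 mm diameter, 45 mm tall), but bore only 16 mm, so with a visibly thicker wall; about 0.19 kg. Too tight for the gauge pin. Origin: centre of its underside, z up along the bore. It starts standing on the table.
- gauge_seat (a point): Foot of the gauge pin, on its axis, on the top face of its fixed base (a 100 x 100 x 20 mm wooden block, so this point is 20 mm above the table). The steel pin is 22 mm in diameter and rises 40 mm above this point, its last 6 mm tapering to 14 mm. z up. A sleeve fully down stands on the block at this point.
- tray: Fixed shallow open tray of grey plastic, the reject tray, 150 x 150 x 25 mm outside, walls and floor about 4 mm thick. Origin: centre of its underside, on the table; x and y along its sides. It changes places with the gauge between starts.
- housing: Fixed grey sheet-metal housing of the roughing wheel, 220 mm (x) x 200 mm (y) x 100 mm tall, with an orange dust hose leaving its far (+x) face. Origin: centre of its underside, on the table; its x axis points away from the robot, within about 15 degrees, its z axis up. Its whole top is the hinged flap.
- flap_hinge (a point): Middle of the flap's hinge line, on the far (+x) top edge of the housing, 107 mm from the housing's origin along its x and 101 mm above the table. The hinge line runs along the housing's y.
- flap_bar (a point): Middle of the grip bar of the flap: a dark steel round bar 12 mm thick, along the housing's y, 114 mm clear between its two 6 mm posts, 45 mm above the flap's underside (35 mm clear under the bar). Shut, it lies 195 mm from the hinge line towards the robot and 45 mm above it (146 mm above the table); it swings about the hinge line with the flap. The bar may turn between gripping fingers.
- flap (a joint): Opening angle of the aluminium flap (225 x 206 x 4 mm, about 0.4 kg), rad: 0 shut (level), growing as the near edge swings up and over away from the robot, stop at 1.3; 40 degrees is 0.70. Its weight and a spring press it shut all the way: holding it at 40 degrees takes roughly 4 to 7 N upward at the bar.
- last: Bystander: white plastic shoe last, 250 mm long along its own y, 62 mm wide, 115 mm tall, lying loose on its sole at the right end of the work. Origin: underside centre.
- glue: Bystander: loose white jar with black cap, 60 mm diameter, 90 mm tall, between the housing and the robot. Origin: underside centre.
- wrench: Bystander: loose flat steel wrench, 160 mm long along its own x, to the right of the sleeves. Origin: underside centre.
Things that resemble listed ones, but are neither listed nor needed, are in the scene too. Leave any orange look-alike of the sleeve_wide alone. Of the things that look like the tray, take the one that is nearest to the robot's base at the start.

How it is judged:
On the way:
1. the wide-bored sleeve is fully down on the gauge pin and the tight one stands in the tray, both let go, with the flap still shut (z of sleeve_wide in the frame of gauge_seat between -0.003 and 0.003 m and horizontal distance between sleeve_wide and gauge_seat below 0.004 m and angle between sleeve_wide's own z axis and vertical below 0.08 rad and linear speed of each of sleeve_wide, sleeve_narrow below 0.02 m/s and contact force between the fingers and sleeve_wide below 0.1 N and x of sleeve_narrow in the frame of tray between -0.055 and 0.055 m and y of sleeve_narrow in the frame of tray between -0.055 and 0.055 m and z of sleeve_narrow in the frame of tray between 0 and 0.01 m and angle between sleeve_narrow's own z axis and vertical below 0.12 rad and contact force between the fingers and sleeve_narrow below 0.1 N and value of joint flap below 0.1 rad), for 0.2 s.
At the end, for the whole second after the job is handed in: The fingers hold the flap still at 40 degrees, give or take 6, with nothing loose propping it; the wide-bored sleeve is fully down (3 mm) and upright on the gauge pin, the tight one stands flat on the tray floor within 55 mm of its centre each way, both let go and at rest (value of joint flap between 0.593 and 0.803 rad and velocity of joint flap between -0.06 and 0.06 rad/s and contact force between the fingers and housing above 0.8 N and contact force between each of housing, the fingers and sleeve_wide below 0.1 N and contact force between each of housing, the fingers and sleeve_narrow below 0.1 N and contact force between housing and last below 0.1 N and contact force between housing and glue below 0.1 N and contact force between housing and wrench below 0.1 N and z of sleeve_wide in the frame of gauge_seat between -0.003 and 0.003 m and horizontal distance between sleeve_wide and gauge_seat below 0.004 m and angle between sleeve_wide's own z axis and vertical below 0.08 rad and linear speed of each of sleeve_wide, sleeve_narrow below 0.02 m/s and x of sleeve_narrow in the frame of tray between -0.055 and 0.055 m and y of sleeve_narrow in the frame of tray between -0.055 and 0.055 m and z of sleeve_narrow in the frame of tray between 0 and 0.01 m and angle between sleeve_narrow's own z axis and vertical below 0.12 rad); the arm keeps its last pose, push and grip.
It fails at once if the shoe last is shifted by more than 30 mm (distance of last from where it was at the start of the episode above 0.03 m).
It fails at once if the glue jar is shifted by more than 30 mm (distance of glue from where it was at the start of the episode above 0.03 m).
It fails at once if the wrench is shifted by more than 30 mm (distance of wrench from where it was at the start of the episode above 0.03 m).
It also fails if it takes over 66 s, if anything falls off the work surface, if the arm or the gripper's body presses on something with over 40 N, if the wrist force passes 120 N, or if a joint passes its speed limit or range.

ROBOT

A 6-joint arm with a two-finger parallel gripper is mounted at the origin on the work surface. World frame = base frame: x ahead of the robot, y to its left, z up, the work surface at z = 0. Lengths are in m, angles in rad, forces in N, time in s.
With the tool pointing down it reaches from about 0.25 to 0.8 m from the base axis. Payload 3.9 kg.
Tool frame: the origin (TCP) lies at the very end of the fingers, on their centre line; the grasp point (between the pads) lies 19 mm behind it (r.grip_point_offset is the distance from the TCP to the grasp point, in m); z points along the fingers, y is the line along which they close (so a half turn about z gives the same grasp; the last joint's range is limited). The gripper opens to 85 mm and grips with 20 to 120 N. Pads are 22 mm wide; open, the fingers measure 114 mm over their backs; the gripper's body (76 mm by 85 mm) begins 54 mm behind the grasp point. The pads swing forward as they close: fully open they stand 13 mm farther back than shut.
Start: joints at [1.136, 0.26, -0.138, 1.173, 0, 1.571], TCP at [0.221, 0.476, 0.231] pointing down, gripper open.
Joint ranges: [-2.78, 2.78], [-0.83, 1.72], [-1.28, 1.37], [-1.9, 2.12], [-1.57, 1.48], [-3.14, 3.14]. Speed limits (rad/s): [2.57, 2.57, 3.14, 3.14, 3.14, 3.14].

INTERFACE

Orientations are given as a unit quaternion [w, x, y, z].
In Python, from cell import r, read_camera gives the robot as it stands. The module is installed in compiled form; this text tells all that it offers.
- The arm moves only by the tool step_hand, called after "Call:" as name(argument=value, ...), one argument or row to a line, values as JSON. Schema: {"type":"object","properties":{"motion":{"type":"array","items":{"type":"object","properties":{"rot":{"type":"array","items":{"type":"number"},"minItems":3,"maxItems":3},"d":{"type":"array","items":{"type":"number"},"minItems":3,"maxItems":3},"aperture":{"type":"number"}},"additionalProperties":false,"required":["aperture"]},"minItems":1,"maxItems":20},"squeeze":{"type":"number"},"only":{"type":"string"},"quiet":{"type":"boolean"},"lines":{"type":"string"}},"required":["motion"],"additionalProperties":false}. motion is a list of rows, 1 to 20 of them, each an object with the fields rot (a list: a rotation vector rx, ry, rz in rad), d (a list: dx, dy, dz in m), aperture (the finger opening in m); a field left out counts as zero (the opening has to be given); each row shifts and turns the commanded pose from where the row before left it, along the tool's axes as they then stand; what a row does not reach is not made up. A row lasts 1/12 s, in which the tool goes at most 0.0417 m and 0.125 rad, less where a joint would pass 70% of its speed; a pose out of reach is approached as far as the arm can. The fingers move at their own pace and stop on an object; squeeze is the grip in N (left out, the last holds). Time passes only in rows, so rows that do not move let the fingers close. The tool returns the time, the measured TCP pose, the force, the opening and the grip force at its end. only (a regular expression) keeps the lines of the reply that match it, lines (a string "A,B") keeps lines A to B, and quiet returns only ok. Input that does not fit is refused with a message, and nothing moves.
- r.get_obs(): the state, without advancing time (a new reading comes with each control period).
- read_camera(name): name is "scene" or "top" or "wrist"; returns a dict with "img" (400x640x3 uint8, red, green, blue), "range_z" (400x640 float32, m along the optical axis (not along the pixel's ray), 0 where there is no reading), "fx", "fy", "cx", "cy" (pixels), "extrinsics" (4x4, takes a point from world to camera coordinates). Camera axes: x right, y down, z forward; pixel columns grow to the right and rows downward; lengths in m; the calibration is good to about 2 mm. A picture is of the moment at which its call begins.
- r.finish_job(): hands the job in; it is judged then, once.
The state is a dict: "t": time; "joint_pos": joint angles; "joint_vel": joint speeds; "joint_efforts": joint torques, N m; "tcp_pos": TCP position; "orientation": TCP orientation; "ft_force": force on the tool from outside, world axes, zero at the start; "wrist_torque": the same for the moment, N m; "gripper_width": finger opening in m; "grasp_force": force on a finger pad.
Only numpy, scipy, OpenCV 4.12 (cv2) and the standard library are available. Lean on these libraries where they do the work, as an engineer would, in place of code of your own. Each camera call takes 0.05 s, during which the arm holds its last target. There are 200 camera calls.

## Working session

There is one attempt and no reset: what is moved stays moved. The work goes in short steps, Python scripts to look and compute and a tool call to move; the robot and the scene stay as the last step left them, time stands still between calls to the robot, and variables do not carry over. Pictures are saved under pics/ and viewed, at most 10 in all, crops included, and the job is handed in when it is done.

```bash
mkdir -p pics; cat > h.py <<'E'
import numpy as np, cv2
from cell import r, read_camera
def cloud(c):
    z=c["range_z"]; v,u=np.mgrid[0:400,0:640]
    P=np.stack([(u-c["cx"])*z/c["fx"],(v-c["cy"])*z/c["fy"],z],-1)
    E=c["extrinsics"]; W=(P-E[:3,3])@E[:3,:3]; W[z==0]=np.nan
    return W
E
python3 - <<'E'
from h import *
for n in("top","scene"):
    c=read_camera(n); np.savez(n+".npz",**c); cv2.imwrite(f"pics/{n}0.png",c["img"][...,::-1])
    print(n,c["extrinsics"].round(3).tolist(),c["fx"])
o=r.get_obs();print(o["tcp_pos"],o["orientation"],o["t"])
E
```

```text
top [[0.097, -0.995, 0.004, -0.142], [-0.97, -0.095, -0.224, 0.581], [0.223, 0.018, -0.975, 1.108], [0.0, 0.0, 0.0, 1.0]] 419.6244456617669
scene [[0.259, 0.966, -0.001, -0.069], [0.737, -0.199, -0.646, -0.364], [-0.624, 0.167, -0.764, 1.774], [0.0, 0.0, 0.0, 1.0]] 510.60852136253953
[0.22086623 0.47557189 0.23055658] [-1.97907540e-04  2.15702401e-01  9.76458741e-01 -8.72789526e-04] 0.1
```

View pics/top0.png

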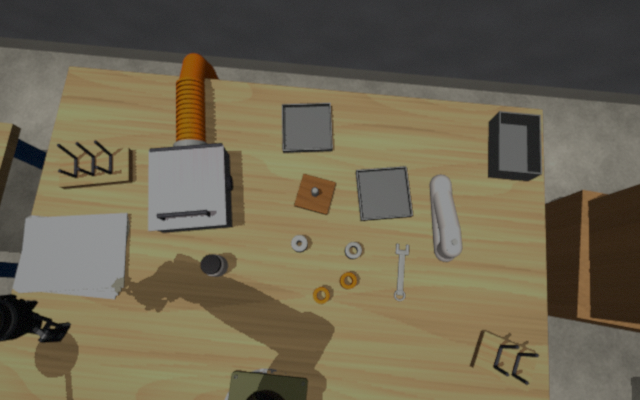

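View pics/scene0.png

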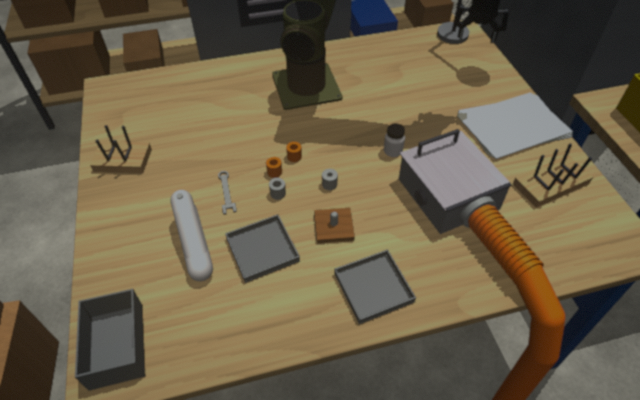

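Top view: steel sleeves are at (300,243) and (353,250), with orange look-alikes at (348,281) and (322,295). The tray candidates are (384,194), (307,128) and a deep box at (515,146). The gauge block is at (315,194), the flap bar at (187,214) and the jar at (213,265). Next I measure these and enlarge a crop.

```bash
cat > m.py <<'E'
from h import *
c=dict(np.load("top.npz")); W=cloud(c)
def reg(n,u0,u1,v0,v1,zl,zh):
    w=W[v0:v1,u0:u1].reshape(-1,3); w=w[(w[:,2]>zl)&(w[:,2]<zh)]
    if len(w)<5: print(n,"few",len(w));return
    rc=cv2.minAreaRect((w[:,:2]*1000).astype(np.float32))
    cc,cr=cv2.minEnclosingCircle((w[:,:2]*1000).astype(np.float32))
    print(n,len(w),"zmed %.4f"%np.median(w[:,2]),"rect",np.round(rc[0],1),np.round(rc[1],1),round(rc[2],1),"circ",np.round(cc,1),round(cr,1),"mean",w.mean(0).round(4))
reg("sleeveA",285,316,228,260,.035,.055)
reg("sleeveB",338,370,236,266,.035,.055)
reg("block",290,340,170,218,.012,.027)
reg("pin",300,330,178,208,.045,.07)
reg("pinlow",300,330,178,208,.035,.07)
reg("tray1rim",350,418,160,226,.018,.035)
reg("tray1all",350,418,160,226,-.005,.035)
reg("tray2rim",275,340,98,158,.018,.035)
reg("flaptop",140,235,140,225,.095,.112)
reg("bar",150,220,203,225,.125,.16)
reg("glue",198,230,250,280,.07,.1)
reg("wrench",388,414,240,302,.004,.02)
reg("last",420,470,170,265,.02,.13)
reg("oran1",336,362,268,294,.03,.06)
reg("oran2",310,335,283,307,.03,.06)
print(np.nanmedian(W[300:330,420:460,2]))
a=cv2.resize(c["img"][225:310,270:420],None,fx=5,fy=5,interpolation=2)
cv2.imwrite("pics/crop.png",a[:,:,::-1])
E
python3 m.py
```

```text
sleeveA 194 zmed 0.0450 rect [453.  -42.6] [44.9 43. ] 50.5 circ [453.2 -42.6] 23.2 mean [ 0.4526 -0.0427  0.0449]
sleeveB 163 zmed 0.0447 rect [ 448.7 -193.2] [44.2 43.9] 2.9 circ [ 448.8 -194.1] 23.0 mean [ 0.4483 -0.1937  0.0446]
block 1097 zmed 0.0200 rect [603.7 -71.4] [100.  102.4] 79.8 circ [603.6 -71.3] 69.1 mean [ 0.6021 -0.0715  0.02  ]
pin 47 zmed 0.0577 rect [602.2 -72.1] [18.5 17. ] 5.9 circ [602.9 -71.9] 10.4 mean [ 0.6018 -0.0721  0.0572]
pinlow 52 zmed 0.0571 rect [602. -72.] [19.1 17.1] 5.7 circ [602.6 -71.9] 10.6 mean [ 0.6012 -0.072   0.0555]
tray1rim 341 zmed 0.0243 rect [ 625.4 -271.3] [150.8 151.1] 10.1 circ [ 624.8 -270.6] 105.6 mean [ 0.6253 -0.2715  0.0239]
tray1all 4437 zmed 0.0027 rect [ 633.2 -274.7] [202.2 203.3] 4.7 circ [ 633.4 -274.8] 143.1 mean [ 0.6304 -0.2724  0.0041]
tray2rim 316 zmed 0.0242 rect [806.8 -26.2] [152. 150.] 7.4 circ [807.1 -26.3] 104.8 mean [ 0.8054 -0.0256  0.0241]
flaptop 5852 zmed 0.1049 rect [581.3 276.1] [247.7 206.5] 10.4 circ [571.2 271.9] 151.1 mean [0.5797 0.2739 0.1049]
bar 250 zmed 0.1501 rect [487.8 258.4] [ 12.8 128. ] 10.3 circ [488.  258.4] 64.0 mean [0.4872 0.2573 0.1492]
glue 344 zmed 0.0903 rect [369.7 181.4] [49.8 50.3] 6.0 circ [370.8 182. ] 26.9 mean [0.3698 0.1806 0.0897]
wrench 418 zmed 0.0071 rect [ 409. -333.] [172.1  68.6] 3.5 circ [ 408.5 -324.7] 89.9 mean [ 0.409  -0.3347  0.0073]
last 2095 zmed 0.0784 rect [ 566.9 -438.8] [247.8  60. ] 6.0 circ [ 567.2 -441. ] 124.1 mean [ 0.5526 -0.4326  0.0775]
oran1 166 zmed 0.0450 rect [ 363.6 -186.1] [42.8 43.4] 5.3 circ [ 364.8 -186.8] 22.8 mean [ 0.3648 -0.1861  0.0445]
oran2 166 zmed 0.0450 rect [ 318.3 -116.5] [43.3 43.5] 49.8 circ [ 318.7 -116.6] 22.6 mean [ 0.3189 -0.1166  0.045 ]
2.35443144901518e-06
```

View pics/crop.png

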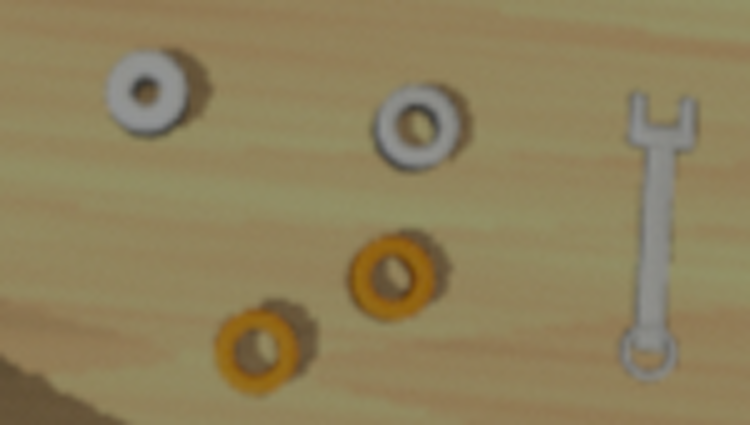

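The crop settles which sleeve is which. The thick-walled steel sleeve on the left (crop 147,92, image 300,243) is sleeve_narrow. The thin-walled steel one (crop 418,127, image 353,250) is sleeve_wide. The two orange ones are decoys. The trays are at (0.625,-0.271) and (0.807,-0.026). The first is nearer the base, and it measures 150x150x25 mm as described. The sleeve tops measure 45 mm, the block 20 mm and the bar top about 150 mm, all as expected.

Next I turn the tool so its y axis lies along world y, and move over sleeve_wide.

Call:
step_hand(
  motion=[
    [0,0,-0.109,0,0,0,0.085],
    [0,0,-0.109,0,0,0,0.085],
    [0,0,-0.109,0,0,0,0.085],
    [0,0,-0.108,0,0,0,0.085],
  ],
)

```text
refused: motion[0]: [0, 0, -0.109, 0, 0, 0, 0.085] is not of type 'object' (schema: type "object"). Nothing was moved.
```

I used the wrong layout. The manual says a list of objects, one for each row; once more.

Call:
step_hand(
  motion=[
    {"rot":[0,0,-0.109],"aperture":0.085},
    {"rot":[0,0,-0.109],"aperture":0.085},
    {"rot":[0,0,-0.109],"aperture":0.085},
    {"rot":[0,0,-0.108],"aperture":0.085},
  ],
)

```text
t: 0.43
tcp_pos: [0.221, 0.4758, 0.2308]
orientation: [-0.0, -0.003, 1.0, -0.001]
ft_force: [0.4, -0.5, 0.4]
gripper_width: 0.0852
grasp_force: 0.0
```

Call:
step_hand(
  motion=[
    {"d":[-0.0127,-0.0372,0],"aperture":0.085},
    {"d":[-0.0127,-0.0372,0],"aperture":0.085},
    {"d":[-0.0127,-0.0372,0],"aperture":0.085},
    {"d":[-0.0127,-0.0372,0],"aperture":0.085},
    {"d":[-0.0127,-0.0372,0],"aperture":0.085},
    {"d":[-0.0127,-0.0372,0],"aperture":0.085},
    {"d":[-0.0127,-0.0372,0],"aperture":0.085},
    {"d":[-0.0127,-0.0372,0],"aperture":0.085},
    {"d":[-0.0127,-0.0372,0],"aperture":0.085},
    {"d":[-0.0127,-0.0372,0],"aperture":0.085},
    {"d":[-0.0127,-0.0372,0],"aperture":0.085},
    {"d":[-0.0127,-0.0372,0],"aperture":0.085},
    {"d":[-0.0127,-0.0372,0],"aperture":0.085},
    {"d":[-0.0127,-0.0372,0],"aperture":0.085},
    {"d":[-0.0127,-0.0372,0],"aperture":0.085},
    {"d":[-0.0127,-0.0372,0],"aperture":0.085},
    {"d":[-0.0127,-0.0372,0],"aperture":0.085},
    {"d":[-0.0127,-0.0372,0],"aperture":0.085},
    {"aperture":0.085},
    {"aperture":0.085},
  ],
)

```text
t: 2.1
tcp_pos: [0.4499, -0.195, 0.2305]
orientation: [-0.001, 0.002, 1.0, 0.0]
ft_force: [-0.6, 0.8, 0.2]
gripper_width: 0.0851
grasp_force: 0.0
```

```bash
cat > w.py <<'E'
from h import *; import sys
c=read_camera("wrist"); o=r.get_obs(); np.savez("wrist.npz",**c); W=cloud(c)
print(o["t"],o["tcp_pos"].round(4),o["orientation"].round(4),o["joint_pos"].round(3))
cx,cy,R,zl,zh=map(float,sys.argv[2:7])
m=(np.hypot(W[...,0]-cx,W[...,1]-cy)<R)&(W[...,2]>zl)&(W[...,2]<zh)
p=W[m]; print(len(p))
if len(p)>4:
    print(p.mean(0),cv2.minEnclosingCircle((p[:,:2]*1000).astype(np.float32)),cv2.minAreaRect((p[:,:2]*1000).astype(np.float32)))
cv2.imwrite(f"pics/{sys.argv[1]}.png",c["img"][...,::-1])
E
python3 w.py w1 .4486 -.194 .04 .035 .055
```

```text
2.15 [ 0.4492 -0.1936  0.2306] [-9.e-04  7.e-04  1.e+00  7.e-04] [-0.407  0.201 -0.22   1.153  0.    -0.406]
1193
[ 0.45085016 -0.19367731  0.04404906] ((451.6257019042969, -193.56356811523438), 22.970420837402344) ((451.6255187988281, -193.50564575195312), (45.09579086303711, 45.00575637817383), 19.696895599365234)
```

View pics/w1.png

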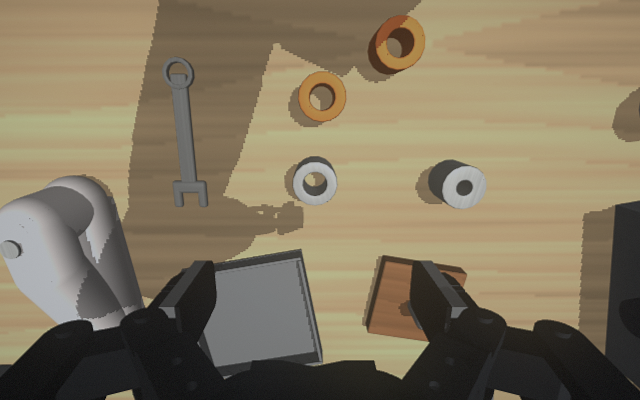

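Wrist view: sleeve_wide is at (315,181) under the tool, with the thick-walled narrow one at (463,187). The two cameras average to x=0.450, y=-0.194, so I descend and grip.

Call:
step_hand(
  motion=[
    {"d":[-0.001,0,0.04],"aperture":0.085},
    {"d":[0,0,0.04],"aperture":0.085},
    {"d":[0,0,0.04],"aperture":0.085},
    {"d":[0,0,0.04],"aperture":0.085},
    {"d":[0,0,0.03],"aperture":0.085},
    {"d":[0,0,0.02],"aperture":0.085},
    {"d":[0,0,0.0085],"aperture":0.085},
    {"aperture":0.085},
    {"aperture":0.03},
    {"aperture":0.03},
    {"aperture":0.03},
    {"aperture":0.03},
    {"aperture":0.03},
    {"aperture":0.03},
  ],
  squeeze=40,
)

```text
t: 3.32
tcp_pos: [0.4524, -0.1938, 0.0148]
orientation: [0.002, -0.0, 1.0, -0.0]
ft_force: [0.6, 1.8, 6.3]
gripper_width: 0.0452
grasp_force: 40.2
```

Call:
step_hand(
  motion=[
    {"d":[0,0,-0.015],"aperture":0.03},
    {"d":[0,0,-0.035],"aperture":0.03},
    {"d":[0,0,-0.035],"aperture":0.03},
    {"d":[0,0,-0.035],"aperture":0.03},
    {"d":[-0.03,0.0245,0],"aperture":0.03},
    {"d":[-0.03,0.0245,0],"aperture":0.03},
    {"d":[-0.03,0.0245,0],"aperture":0.03},
    {"d":[-0.03,0.0245,0],"aperture":0.03},
    {"d":[-0.03,0.0245,0],"aperture":0.03},
    {"aperture":0.03},
    {"aperture":0.03},
    {"aperture":0.03},
  ],
)

```text
t: 4.32
tcp_pos: [0.6002, -0.0709, 0.1329]
orientation: [-0.0, -0.0, 1.0, -0.0]
ft_force: [-0.7, -0.1, -2.2]
gripper_width: 0.045
grasp_force: 41.6
```

```bash
python3 w.py w2 .6025 -.072 .02 .04 .062
python3 - <<'E'
from h import *
a=cv2.imread("pics/w2.png"); c=read_camera("top")
b=c["img"][150:240,260:380,::-1]; b=cv2.resize(b,(640,480)); b=b[:200+0] if 0 else cv2.resize(b,(533,400))
cv2.imwrite("pics/w2b.png",cv2.resize(np.hstack([a[:, 100:540],b]),(800,330)))
W=cloud(c); p=W[150:240,260:380].reshape(-1,3); o=r.get_obs(); print(o["tcp_pos"])
E
```

```text
4.3667 [ 0.5997 -0.0713  0.133 ] [-6.e-04  2.e-04  1.e+00 -1.e-04] [-0.118  0.449 -0.115  1.008 -0.    -0.118]
111
[ 0.59745924 -0.07058626  0.04626893] ((601.3951416015625, -70.87730407714844), 8.878286361694336) ((598.7546997070312, -70.87413787841797), (17.756370544433594, 5.280890941619873), 89.93106079101562)
[ 0.59958221 -0.0716323   0.13299985]
```

View pics/w2b.png

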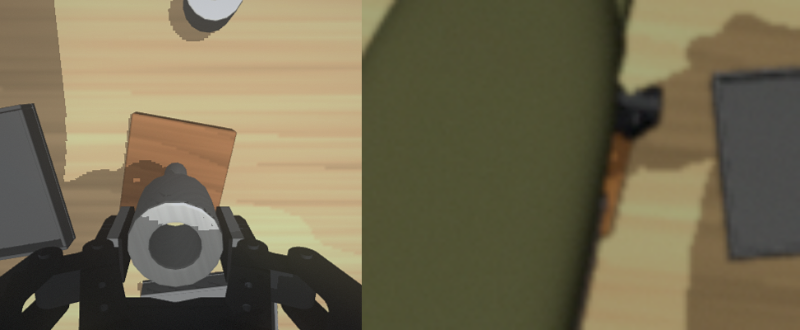

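Wrist view: the sleeve is upright in the fingers with its bore visible, and it hides most of the pin. I back off 60 mm so the pin and sleeve can be measured in the same image.

Call:
step_hand(
  motion=[
    {"d":[0.03,0,0],"aperture":0.03},
    {"d":[0.03,0,0],"aperture":0.03},
    {"aperture":0.03},
    {"aperture":0.03},
    {"aperture":0.03},
  ],
)

```text
t: 4.83
tcp_pos: [0.5406, -0.0718, 0.1335]
orientation: [0.001, 0.001, 1.0, -0.0]
ft_force: [0.6, -0.1, -0.9]
gripper_width: 0.0454
grasp_force: 41.6
```

```bash
python3 w.py w3 .6025 -.072 .025 .055 .064
python3 - <<'E'
from h import *
c=dict(np.load("wrist.npz"));W=cloud(c);o=r.get_obs();t=o["tcp_pos"];print(t)
def lsq(p):
    A=np.c_[2*p,np.ones(len(p))];s=np.linalg.lstsq(A,(p**2).sum(1),rcond=None)[0];return s[:2],np.sqrt(s[2]+s[0]**2+s[1]**2)
m=(np.abs(W[...,0]-t[0])<.028)&(np.abs(W[...,1]-t[1])<.022)&(W[...,2]>t[2]+.02)&(W[...,2]<t[2]+.04)
p=W[m];print(len(p),np.percentile(p[:,2],[5,50,95]))
zt=np.median(p[:,2]);m&=abs(W[...,2]-zt)<.003
p=W[m];print("top",p.mean(0),cv2.minEnclosingCircle((p[:,:2]*1000).astype(np.float32)))
cs,h=cv2.findContours(m.astype(np.uint8),cv2.RETR_CCOMP,cv2.CHAIN_APPROX_NONE)
for k in cs:
    if len(k)>40:
        q=W[k[:,0,1],k[:,0,0]];q=q[np.abs(q[:,2]-zt)<.003,:2];print(len(q),lsq(q))
b=(np.abs(W[...,2]-.02)<.003)&(np.hypot(W[...,0]-.6025,W[...,1]+.072)<.075)
print("block",cv2.minAreaRect((W[b][:,:2]*1000).astype(np.float32)))
E
```

```text
4.8833 [ 0.5415 -0.0717  0.1336] [ 1.1e-03  5.0e-04  1.0e+00 -1.0e-04] [-0.132  0.353 -0.268  0.947 -0.    -0.131]
0
[ 0.54151003 -0.07168965  0.13358449]
8350 [0.15591122 0.16300108 0.16406918]
top [ 0.53812954 -0.07188375  0.16304334] ((540.1732177734375, -71.80794525146484), 23.403717041015625)
321 (array([ 0.53959776, -0.0719261 ]), np.float64(0.02230236928956532))
174 (array([ 0.53957775, -0.07199027]), np.float64(0.012249052165065335))
block ((606.7301025390625, -70.85235595703125), (100.00827026367188, 100.1864242553711), 79.88526916503906)
```

View pics/w3.png

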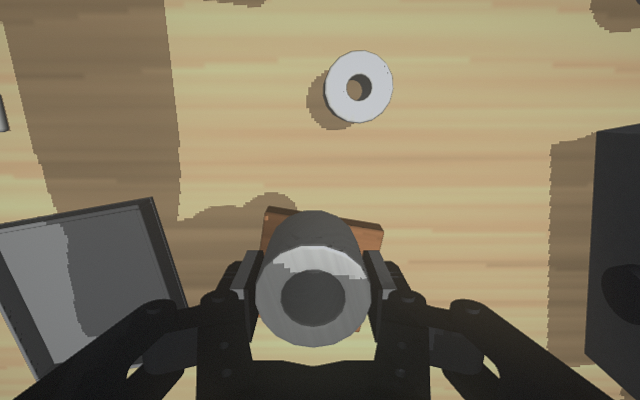

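The sleeve's bore centre is (0.5396,-0.0720), 1.5 mm behind the TCP. I backed off the wrong way for seeing the pin, so I go past it instead.

Call:
step_hand(
  motion=[
    {"d":[-0.03,0,0],"aperture":0.03},
    {"d":[-0.03,0,0],"aperture":0.03},
    {"d":[-0.03,0,0],"aperture":0.03},
    {"d":[-0.03,0,0],"aperture":0.03},
    {"aperture":0.03},
    {"aperture":0.03},
    {"aperture":0.03},
  ],
)

```text
t: 5.47
tcp_pos: [0.6607, -0.071, 0.1323]
orientation: [-0.001, -0.0, 1.0, 0.0]
ft_force: [-1.1, 0.3, -1.5]
gripper_width: 0.0456
grasp_force: 41.6
```

```bash
python3 w.py w4 .6025 -.072 .025 .055 .064
cat > s.py <<'E'
from h import *
c=dict(np.load("wrist.npz"));W=cloud(c);o=r.get_obs();t=o["tcp_pos"]
m=(np.abs(W[...,0]-t[0])<.028)&(np.abs(W[...,1]-t[1])<.022)&(W[...,2]>t[2]+.02)&(W[...,2]<t[2]+.04)
zt=np.median(W[m][:,2]);m&=abs(W[...,2]-zt)<.003
cs,h=cv2.findContours(m.astype(np.uint8),cv2.RETR_CCOMP,cv2.CHAIN_APPROX_NONE)
for k in cs:
    if len(k)>40:
        p=W[k[:,0,1],k[:,0,0]];p=p[np.abs(p[:,2]-zt)<.003,:2]
        A=np.c_[2*p,np.ones(len(p))];s=np.linalg.lstsq(A,(p**2).sum(1),rcond=None)[0];print("ring",zt,s[:2],np.sqrt(s[2]+s[0]**2+s[1]**2))
E
python3 s.py; python3 - <<'E'
from h import *
W=cloud(dict(np.load("wrist.npz")))
b=(np.abs(W[...,2]-.02)<.003)&(np.hypot(W[...,0]-.6025,W[...,1]+.072)<.075)
print("block",cv2.minAreaRect((W[b][:,:2]*1000).astype(np.float32)))
E
```

```text
5.5167 [ 0.6601 -0.071   0.1325] [-6.e-04  0.e+00  1.e+00  1.e-04] [-0.107  0.548  0.057  1.081 -0.    -0.107]
730
[ 0.60678554 -0.07068918  0.05845872] ((607.0906982421875, -70.67587280273438), 10.320618629455566) ((607.2205200195312, -70.72453308105469), (19.516496658325195, 19.55426597595215), 59.35926055908203)
ring 0.16173481484960225 [ 0.65973226 -0.07123476] 0.022312182893933576
ring 0.16173481484960225 [ 0.65972525 -0.0713135 ] 0.012266526466564722
block ((607.2205200195312, -70.7212142944336), (100.0672836303711, 100.13066864013672), 80.00963592529297)
```

Call:
step_hand(
  motion=[
    {"d":[0.0272,0,0],"aperture":0.03},
    {"d":[0.027,0,0],"aperture":0.03},
    {"d":[0,0,0.03],"aperture":0.03},
    {"d":[0,0,0.024],"aperture":0.03},
    {"aperture":0.03},
    {"aperture":0.03},
    {"d":[0,0,0.004],"aperture":0.03},
    {"d":[0,0,0.004],"aperture":0.03},
    {"aperture":0.03},
    {"aperture":0.03},
  ],
)

```text
t: 6.35
tcp_pos: [0.6072, -0.0709, 0.0714]
orientation: [0.0, -0.0, 1.0, -0.0]
ft_force: [-0.6, 0.9, -2.2]
gripper_width: 0.0452
grasp_force: 41.7
```

```bash
python3 w.py w5 .6 -.07 .01 .1 .2;python3 s.py
```

```text
6.4 [ 0.6072 -0.0709  0.0714] [ 5.e-04 -1.e-04  1.e+00 -1.e-04] [-0.116  0.508 -0.188  0.873 -0.    -0.117]
3436
[ 0.5962859  -0.06980718  0.14524874] ((599.034423828125, -69.9547119140625), 9.830248832702637) ((594.85498046875, -69.47712707519531), (19.639026641845703, 9.327635765075684), 83.48120880126953)
ring 0.10087010865847387 [ 0.60606776 -0.07108181] 0.022299828339966455
ring 0.10087010865847387 [ 0.60601802 -0.07113457] 0.01223575705824561
```

Call:
step_hand(
  motion=[
    {"d":[0,0,0.003],"aperture":0.03},
    {"d":[0,0,0.003],"aperture":0.03},
    {"aperture":0.03},
  ],
)

```text
t: 6.65
tcp_pos: [0.6064, -0.0708, 0.0642]
orientation: [-0.0, -0.0, 1.0, 0.0]
ft_force: [0.4, -0.1, -1.9]
gripper_width: 0.0452
grasp_force: 41.6
```

```bash
python3 w.py w6 .6 -.07 .01 .1 .2;python3 s.py
```

```text
6.7 [ 0.6065 -0.0708  0.0644] [-2.e-04 -1.e-04  1.e+00  1.e-04] [-0.116  0.515 -0.197  0.859  0.    -0.117]
2951
[ 0.59607065 -0.069937    0.14405446] ((597.6771240234375, -69.9693603515625), 9.63497257232666) ((596.0202026367188, -69.98677062988281), (4.106531143188477, 19.257558822631836), 0.6019703149795532)
ring 0.0936741266872982 [ 0.60539048 -0.07096726] 0.022330710030871722
ring 0.0936741266872982 [ 0.60538932 -0.07104725] 0.012258423257589725
```

The sleeve's underside is at about 0.049 m, below the end of the taper, with no force, so it is over the pin. I continue down.

Call:
step_hand(
  motion=[
    {"d":[0,0,0.005],"aperture":0.03},
    {"d":[0,0,0.005],"aperture":0.03},
    {"d":[0,0,0.005],"aperture":0.03},
    {"aperture":0.03},
  ],
)

```text
t: 7.03
tcp_pos: [0.6065, -0.0708, 0.0486]
orientation: [-0.0, -0.0, 1.0, 0.0]
ft_force: [0.8, 0.4, -2.6]
gripper_width: 0.0453
grasp_force: 41.6
```

Call:
step_hand(
  motion=[
    {"d":[0,0,0.005],"aperture":0.03},
    {"d":[0,0,0.005],"aperture":0.03},
    {"d":[0,0,0.003],"aperture":0.03},
    {"aperture":0.03},
    {"aperture":0.03},
  ],
)

```text
t: 7.45
tcp_pos: [0.6065, -0.0708, 0.0365]
orientation: [-0.0, -0.0, 1.0, 0.0]
ft_force: [0.8, -1.0, -2.6]
gripper_width: 0.0455
grasp_force: 41.6
```

```bash
python3 w.py w7 .6 -.07 .01 .1 .2;python3 s.py
```

```text
7.5 [ 0.6065 -0.0708  0.0367] [-2.e-04 -1.e-04  1.e+00  1.e-04] [-0.116  0.542 -0.232  0.798  0.    -0.117]
2967
[ 0.59613861 -0.06997819  0.11634893] ((597.4495849609375, -70.03673553466797), 9.615606307983398) ((596.2154541015625, -70.02171325683594), (19.22894287109375, 4.13687801361084), 89.30233764648438)
ring 0.06581232138685984 [ 0.6054312  -0.07098187] 0.022302980805445943
ring 0.06581232138685984 [ 0.60545406 -0.07100214] 0.012254647636987212
```

Call:
step_hand(
  motion=[
    {"d":[0,0,0.001],"aperture":0.03},
    {"d":[0,0,0.001],"aperture":0.03},
    {"aperture":0.03},
  ],
)

```text
t: 7.75
tcp_pos: [0.6066, -0.0709, 0.0349]
orientation: [0.0, -0.0, 1.0, -0.0]
ft_force: [0.3, 0.4, -0.4]
gripper_width: 0.0457
grasp_force: 41.7
```

Call:
step_hand(
  motion=[
    {"aperture":0.085},
    {"aperture":0.085},
    {"aperture":0.085},
    {"aperture":0.085},
    {"aperture":0.085},
    {"aperture":0.085},
    {"d":[0,0,-0.02],"aperture":0.085},
    {"d":[0,0,-0.035],"aperture":0.085},
    {"d":[0,0,-0.035],"aperture":0.085},
    {"d":[0,0,-0.035],"aperture":0.085},
    {"d":[0.038,0.007,-0.02],"aperture":0.085},
    {"d":[0.038,0.007,0],"aperture":0.085},
    {"d":[0.038,0.007,0],"aperture":0.085},
    {"d":[0.038,0.007,0],"aperture":0.085},
    {"aperture":0.085},
    {"aperture":0.085},
  ],
)

```text
t: 9.08
tcp_pos: [0.4531, -0.0428, 0.1788]
orientation: [-0.001, -0.0, 1.0, 0.0]
ft_force: [0.5, -0.4, 1.7]
gripper_width: 0.0849
grasp_force: 0.0
```

```bash
python3 w.py w8 .4545 -.043 .04 .035 .055
python3 - <<'E'
from h import *
c=read_camera("top");W=cloud(c)
m=(np.hypot(W[...,0]-.6045,W[...,1]+.0715)<.035)&(W[...,2]>.03);p=W[m]
print(len(p),np.percentile(p[:,2],[5,50,95]),cv2.minEnclosingCircle((p[:,:2]*1000).astype(np.float32)))
E
```

```text
9.1333 [ 0.456  -0.0431  0.1794] [ 7.e-04 -2.e-04  1.e+00 -1.e-04] [-0.094  0.176 -0.39   1.003 -0.    -0.095]
1948
[ 0.45497934 -0.04190848  0.04416537] ((456.0588073730469, -41.92478942871094), 22.872268676757812) ((455.9685363769531, -41.73936462402344), (45.32976150512695, 44.77775955200195), 50.19608688354492)
66 [0.04163999 0.06364289 0.06726584] ((601.600341796875, -80.65451049804688), 20.456449508666992)
```

sleeve_wide's top sits at about 0.065, so it is fully down. Next I grip sleeve_narrow.

Call:
step_hand(
  motion=[
    {"d":[0,0.0008,0.04],"aperture":0.085},
    {"d":[0,0,0.04],"aperture":0.085},
    {"d":[0,0,0.04],"aperture":0.085},
    {"d":[0,0,0.03],"aperture":0.085},
    {"d":[0,0,0.016],"aperture":0.085},
    {"aperture":0.085},
    {"aperture":0.03},
    {"aperture":0.03},
    {"aperture":0.03},
    {"aperture":0.03},
    {"aperture":0.03},
    {"aperture":0.03},
  ],
)

```text
t: 10.18
tcp_pos: [0.4586, -0.0425, 0.0148]
orientation: [0.002, -0.0, 1.0, -0.0]
ft_force: [0.4, 1.0, 6.5]
gripper_width: 0.0455
grasp_force: 41.2
```

Call:
step_hand(
  motion=[
    {"d":[0,0,-0.015],"aperture":0.03},
    {"d":[0,0,-0.035],"aperture":0.03},
    {"d":[0,0,-0.035],"aperture":0.03},
    {"d":[0,0,-0.035],"aperture":0.03},
    {"aperture":0.03},
    {"aperture":0.03},
  ],
)

```text
t: 10.68
tcp_pos: [0.4583, -0.0426, 0.1354]
orientation: [0.003, -0.0, 1.0, -0.0]
ft_force: [-0.7, 0.4, -1.6]
gripper_width: 0.0452
grasp_force: 41.8
```

Call:
step_hand(
  motion=[
    {"d":[-0.021,-0.0286,0],"aperture":0.03},
    {"d":[-0.021,-0.0286,0],"aperture":0.03},
    {"d":[-0.021,-0.0286,0],"aperture":0.03},
    {"d":[-0.021,-0.0286,0],"aperture":0.03},
    {"d":[-0.021,-0.0286,0],"aperture":0.03},
    {"d":[-0.021,-0.0286,0],"aperture":0.03},
    {"d":[-0.021,-0.0286,0],"aperture":0.03},
    {"d":[-0.021,-0.0286,0],"aperture":0.03},
    {"aperture":0.03},
    {"aperture":0.03},
    {"d":[0,0,0.035],"aperture":0.03},
    {"d":[0,0,0.035],"aperture":0.03},
    {"d":[0,0,0.03],"aperture":0.03},
    {"aperture":0.03},
    {"aperture":0.03},
  ],
)

```text
t: 11.93
tcp_pos: [0.6208, -0.2689, 0.0303]
orientation: [-0.004, -0.001, 1.0, 0.002]
ft_force: [0.2, -1.1, -0.8]
gripper_width: 0.0454
grasp_force: 42.1
```

```bash
python3 w.py w9 .6 -.07 .01 .1 .2;python3 s.py
```

```text
11.9833 [ 0.6232 -0.27    0.0328] [-1.1e-03 -5.0e-04  1.0e+00  5.0e-04] [-0.409  0.648 -0.034  0.891  0.    -0.41 ]
0
ring 0.05995270332376282 [ 0.61852978 -0.27003421] 0.022571505387365264
ring 0.05995270332376282 [ 0.61824237 -0.26917409] 0.008126507933375441
```

The 8.1 mm bore radius confirms this is the narrow one, and it is about 8 mm off the tray centre, well inside the limit. I lower it and let go.

Call:
step_hand(
  motion=[
    {"d":[0,0,0.004],"aperture":0.03},
    {"d":[0,0,0.004],"aperture":0.03},
    {"d":[0,0,0.002],"aperture":0.03},
    {"d":[0,0,0.001],"aperture":0.03},
    {"aperture":0.03},
  ],
)

```text
t: 12.4
tcp_pos: [0.6244, -0.2713, 0.0224]
orientation: [0.0, -0.0, 1.0, -0.0]
ft_force: [-0.5, 0.7, -1.9]
gripper_width: 0.0453
grasp_force: 42.0
```

Call:
step_hand(
  motion=[
    {"d":[0,0,0.001],"aperture":0.03},
    {"aperture":0.03},
    {"aperture":0.03},
  ],
)

```text
t: 12.65
tcp_pos: [0.6244, -0.2712, 0.021]
orientation: [0.0, -0.0, 1.0, -0.0]
ft_force: [0.1, -0.6, -2.5]
gripper_width: 0.0454
grasp_force: 42.0
```

```bash
python3 w.py w10 .6 -.07 .01 .1 .2;python3 s.py
```

```text
12.7 [ 0.6243 -0.2712  0.021 ] [ 0.e+00 -1.e-04  1.e+00 -0.e+00] [-0.41   0.66  -0.046  0.865  0.    -0.41 ]
0
ring 0.05060706663551967 [ 0.62165609 -0.27135825] 0.022308844083482014
ring 0.05060706663551967 [ 0.62165596 -0.27143646] 0.008136336071786408
```

Call:
step_hand(
  motion=[
    {"d":[0,0,0.001],"aperture":0.03},
    {"d":[0,0,0.0007],"aperture":0.03},
    {"aperture":0.03},
  ],
)

```text
t: 12.95
tcp_pos: [0.6242, -0.2711, 0.019]
orientation: [-0.0, -0.0, 1.0, 0.0]
ft_force: [-0.1, 0.6, -2.1]
gripper_width: 0.0455
grasp_force: 42.0
```

Call:
step_hand(
  motion=[
    {"aperture":0.08},
    {"aperture":0.08},
    {"aperture":0.08},
    {"aperture":0.08},
    {"aperture":0.08},
    {"aperture":0.08},
    {"d":[0,0,-0.02],"aperture":0.08},
    {"d":[0,0,-0.035],"aperture":0.08},
    {"d":[0,0,-0.035],"aperture":0.08},
    {"d":[0,0,-0.035],"aperture":0.08},
    {"d":[0,0,-0.04],"aperture":0.08},
    {"d":[0,0,-0.04],"aperture":0.08},
    {"d":[-0.03,0,0],"aperture":0.08},
    {"aperture":0.08},
    {"aperture":0.08},
  ],
)

```text
t: 14.2
tcp_pos: [0.6555, -0.2712, 0.2247]
orientation: [0.001, -0.0, 1.0, -0.0]
ft_force: [-1.0, -1.0, -0.5]
gripper_width: 0.0801
grasp_force: 0.0
```

```bash
python3 w.py w11 .6225 -.2712 .04 .04 .06
python3 - <<'E'
from h import *
W=cloud(dict(np.load("wrist.npz")))
for x,y in((.6055,-.071),(.6225,-.2712)):
    m=(np.hypot(W[...,0]-x,W[...,1]-y)<.035)&(W[...,2]>.03);p=W[m]
    print(len(p),len(p) and (np.percentile(p[:,2],[5,50,95]),cv2.minEnclosingCircle((p[:,:2]*1000).astype(np.float32))))
E
```

```text
14.25 [ 0.6541 -0.271   0.2238] [-5.e-04 -2.e-04  1.e+00  1.e-04] [-0.393  0.596  0.383  1.359 -0.    -0.393]
1586
[ 0.62126043 -0.27139404  0.04835406] ((621.8217163085938, -271.5650329589844), 22.875402450561523) ((621.7747192382812, -271.346923828125), (45.287269592285156, 44.059661865234375), 0.9194399118423462)
2981 (array([0.03608123, 0.06260479, 0.06537096]), ((605.7492065429688, -71.432861328125), 23.691082000732422))
13757 (array([0.04827373, 0.30612213, 0.31507863]), ((631.1044921875, -271.2046203613281), 32.08029556274414))
```

View pics/w11.png

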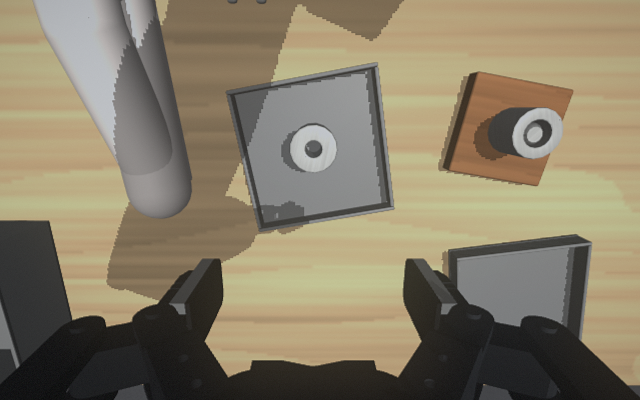

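Wrist view: the narrow sleeve stands flat in the near tray at (313,148), and the wide one is down on the pin at (537,133) with its top at 0.065. Both are released. Now the flap: I move above the bar and turn the closing line across it.

Call:
step_hand(
  motion=[
    {"d":[0.0118,0.0379,-0.003],"aperture":0.08},
    {"d":[0.0118,0.0379,-0.003],"aperture":0.08},
    {"d":[0.0118,0.0379,-0.003],"aperture":0.08},
    {"d":[0.0118,0.0379,-0.003],"aperture":0.08},
    {"d":[0.0118,0.0379,-0.003],"aperture":0.08},
    {"d":[0.0118,0.0379,-0.003],"aperture":0.08},
    {"d":[0.0118,0.0379,-0.003],"aperture":0.08},
    {"d":[0.0118,0.0379,-0.003],"aperture":0.08},
    {"d":[0.0118,0.0379,-0.003],"aperture":0.08},
    {"d":[0.0118,0.0379,-0.003],"aperture":0.08},
    {"d":[0.0118,0.0379,-0.003],"aperture":0.08},
    {"d":[0.0118,0.0379,-0.003],"aperture":0.08},
    {"d":[0.0118,0.0379,-0.003],"aperture":0.08},
    {"d":[0.0118,0.0379,-0.003],"aperture":0.08},
  ],
)

```text
t: 15.42
tcp_pos: [0.4867, 0.26, 0.2657]
orientation: [-0.001, 0.0, 1.0, -0.001]
ft_force: [0.5, -0.1, 0.1]
gripper_width: 0.0804
grasp_force: 0.0
```

Call:
step_hand(
  motion=[
    {"rot":[0,0,0.116],"aperture":0.06},
    {"rot":[0,0,0.116],"aperture":0.06},
    {"rot":[0,0,0.116],"aperture":0.06},
    {"rot":[0,0,0.116],"aperture":0.06},
    {"rot":[0,0,0.116],"aperture":0.06},
    {"rot":[0,0,0.116],"aperture":0.06},
    {"rot":[0,0,0.116],"aperture":0.06},
    {"rot":[0,0,0.116],"aperture":0.06},
    {"rot":[0,0,0.116],"aperture":0.06},
    {"rot":[0,0,0.116],"aperture":0.06},
    {"rot":[0,0,0.116],"aperture":0.06},
    {"rot":[0,0,0.116],"aperture":0.06},
    {"aperture":0.06},
    {"aperture":0.06},
  ],
)

```text
t: 16.58
tcp_pos: [0.488, 0.2586, 0.2656]
orientation: [-0.0, 0.64, 0.768, -0.001]
ft_force: [0.0, -0.1, -0.2]
gripper_width: 0.0597
grasp_force: 0.0
```

```bash
python3 w.py w12 .49 .26 .08 .13 .16
```

```text
16.6333 [0.4882 0.2587 0.2658] [-2.000e-04  6.402e-01  7.682e-01 -7.000e-04] [ 0.487  0.298  0.005  1.279 -0.     1.877]
2301
[0.4896688  0.26556814 0.14939789] ((490.27435302734375, 260.9454650878906), 65.22077941894531) ((490.7880554199219, 261.04461669921875), (11.912436485290527, 130.3978729248047), 10.170234680175781)
```

View pics/w12.png

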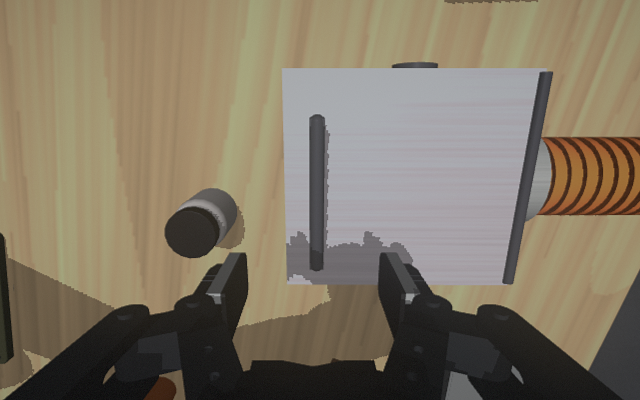

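Wrist view: the bar runs vertically at column 317, rows 117–270, and lies between the open fingers. Its centre measures (0.4905,0.2605) with a 10.2° yaw, agreeing with the top camera. I descend and grip.

Call:
step_hand(
  motion=[
    {"d":[0.001,0.0025,0.04],"aperture":0.06},
    {"d":[0,0,0.04],"aperture":0.06},
    {"d":[0,0,0.035],"aperture":0.06},
    {"d":[0,0,0.0225],"aperture":0.06},
    {"aperture":0.06},
    {"aperture":0.0},
    {"aperture":0.0},
    {"aperture":0.0},
    {"aperture":0.0},
    {"aperture":0.0},
    {"aperture":0.0},
    {"aperture":0},
    {"aperture":0},
  ],
  squeeze=80,
)

```text
t: 17.72
tcp_pos: [0.4901, 0.2612, 0.1303]
orientation: [-0.001, 0.641, 0.768, 0.0]
ft_force: [-5.2, -0.1, 4.9]
gripper_width: 0.009
grasp_force: 78.1
```

Call:
step_hand(
  motion=[
    {"d":[0,0.0022,-0.0084],"aperture":0},
    {"d":[0,0.0025,-0.0084],"aperture":0},
    {"d":[0,0.003,-0.0082],"aperture":0},
    {"d":[0,0.0031,-0.0082],"aperture":0},
    {"d":[0,0.0036,-0.0079],"aperture":0},
    {"d":[0,0.0039,-0.0078],"aperture":0},
    {"d":[0,0.0043,-0.0076],"aperture":0},
    {"d":[0,0.0046,-0.0075],"aperture":0},
    {"aperture":0},
  ],
)

```text
t: 18.47
tcp_pos: [0.515, 0.2657, 0.1941]
orientation: [-0.003, 0.641, 0.768, -0.002]
ft_force: [-11.5, 0.9, -0.8]
gripper_width: 0.0093
grasp_force: 78.4
```

Call:
step_hand(
  motion=[
    {"d":[0,0.005,-0.0072],"aperture":0},
    {"d":[0,0.0051,-0.007],"aperture":0},
    {"d":[0,0.0055,-0.0067],"aperture":0},
    {"d":[0,0.0058,-0.0066],"aperture":0},
    {"d":[0,0.0061,-0.0062],"aperture":0},
    {"d":[0,0.0064,-0.006],"aperture":0},
    {"d":[0,0.0067,-0.0056],"aperture":0},
    {"d":[0,0.0068,-0.0055],"aperture":0},
    {"aperture":0},
    {"aperture":0},
    {"aperture":0},
    {"aperture":0},
  ],
)

```text
t: 19.47
tcp_pos: [0.5592, 0.2738, 0.2466]
orientation: [-0.003, 0.641, 0.768, -0.002]
ft_force: [-16.9, -0.9, 12.9]
gripper_width: 0.009
grasp_force: 79.3
```

```bash
python3 w.py w13 .57 .27 .06 .2 .3
python3 - <<'E'
from h import *
W=cloud(dict(np.load("wrist.npz")));d=np.array([np.cos(.178),np.sin(.178)])
for n in("wrist","top","scene"):
    c=read_camera(n);W=cloud(c).reshape(-1,3);W=W[~np.isnan(W[:,0])]
    q=W[:,:2]-[.682,.2945]; h=q@d; s=q@[-d[1],d[0]]
    # plate points on the flap
    m=(h<-.02)&(h>-.2)&(abs(s)<.1)&(abs(s)>.06)&(W[:,2]>.112)&(W[:,2]<.101+.06-h*.85)
    H,Z=-h[m],W[m,2]-.101
    for _ in range(4):
        if len(H)<30:break
        k=np.polyfit(H,Z,1);e=abs(Z-np.polyval(k,H));g=e<=max(.003,np.percentile(e,80));H,Z=H[g],Z[g]
    if len(H)>=30: print(n,len(H),np.degrees(np.arctan(k[0])),k[1],e.max())
o=c["img"]; cv2.imwrite("pics/sc2.png",o[60:300,300:620,::-1].repeat(2,0).repeat(2,1))
E
```

```text
19.5167 [0.5592 0.2738 0.2466] [-0.0034  0.6406  0.7679 -0.0024] [0.453 0.433 0.161 1.306 0.004 1.844]
21377
[0.54618283 0.28142297 0.25547225] ((558.237548828125, 271.2347412109375), 56.7371826171875) ((552.7974243164062, 275.02435302734375), (89.54000091552734, 85.83546447753906), 54.64418029785156)
wrist 18773 38.35094199647364 0.005324663020275464 0.0029927826941855
top 827 38.50052379448878 0.003594986569415405 0.002976641247421738
scene 1291 38.42281282229511 0.006220568950513438 0.003043609453307103
```

View pics/sc2.png

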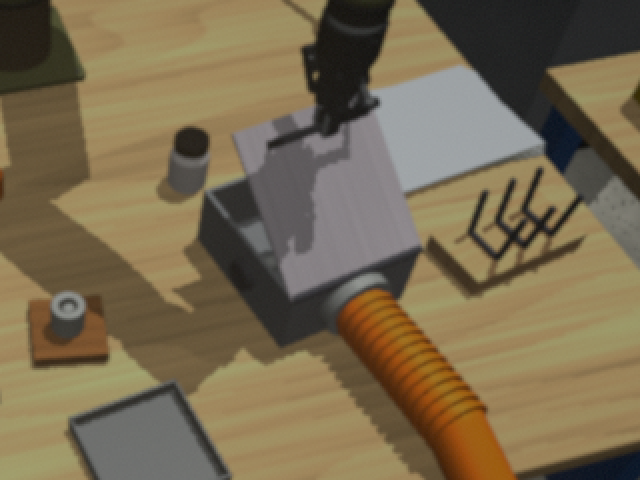

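Scene view: the flap is open in the fingers (bar at about (320,130)), the jar is untouched and the wide sleeve is on the pin. The measured angle is 38.4° on all three cameras. One small nudge relieves the radial load and brings it to 40°.

Call:
step_hand(
  motion=[
    {"d":[0,0.001,-0.003],"aperture":0},
    {"d":[0,0.001,-0.003],"aperture":0},
    {"aperture":0},
    {"aperture":0},
    {"aperture":0},
    {"aperture":0},
    {"aperture":0},
    {"aperture":0},
  ],
)

```text
t: 20.33
tcp_pos: [0.5637, 0.2746, 0.2503]
orientation: [-0.002, 0.641, 0.768, -0.002]
ft_force: [-8.5, 0.8, 0.6]
gripper_width: 0.0092
grasp_force: 78.8
```

```bash
python3 - <<'E'
from h import *
d=np.array([np.cos(.178),np.sin(.178)])
c=read_camera("wrist");W=cloud(c).reshape(-1,3);W=W[~np.isnan(W[:,0])]
q=W[:,:2]-[.682,.2945]; h=q@d; s=q@[-d[1],d[0]]
m=(h<-.02)&(h>-.2)&(abs(s)<.1)&(abs(s)>.06)&(W[:,2]>.112)&(W[:,2]<.101+.06-h*.85)
H,Z=-h[m],W[m,2]-.101
for _ in range(4):
    k=np.polyfit(H,Z,1);e=abs(Z-np.polyval(k,H));g=e<=max(.003,np.percentile(e,80));H,Z=H[g],Z[g]
a=np.degrees(np.arctan(k[0]));print(len(H),a)
o=r.get_obs();print(o["ft_force"],o["grasp_force"])
if 37<a<43: print(r.finish_job())
E
```

```text
20354 39.93671449555236
[-8.88415466  1.67949172  0.65035889] 78.74850869178772
the job is handed in; nothing more can be done
None
```

I handed the job in at about 20 s with the wide sleeve fully down on the gauge pin, the narrow one flat in the near tray, and the gripper holding the flap at a measured 39.9°; the hand-in returned no verdict.

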